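# Clear the pan from the swing tray's path and hold its index plunger out

## Robot

A 7-joint arm with a two-finger parallel gripper is mounted at the origin on the work surface. World frame = base frame: x ahead of the robot, y to its left, z up, the work surface at z = 0. Lengths are in m, angles in rad, forces in N, time in s.
With the tool pointing down it reaches from about 0.4 to 0.925 m from the base axis. Payload 5.6 kg.
Tool frame: the origin (TCP) lies between the finger pads; the fingertips stand 17 mm ahead of it and the grasp point (between the pads) lies 2 mm behind it; z points along the fingers, y is the direction in which the jaws open and shut (so a half turn about z gives the same grasp; the last joint's range is limited). The gripper opens to 85 mm and grips with 20 to 120 N. Pads are 22 mm wide; open, the fingers measure 114 mm over their backs; the gripper's body (76 mm by 85 mm) begins 54 mm behind the grasp point. The pads swing forward as they close: fully open they stand 13 mm farther back than shut.
Start: joints at [-1.249, 0.468, -0.012, 1.603, 0.006, 1.071, -0.056], TCP at [0.232, 0.607, 0.248] pointing down, gripper open.
Joint ranges: [-2.53, 2.53], [-0.31, 2.02], [-1.57, 1.55], [0.28, 2.44], [-1.29, 4.43], [0.15, 1.84], [-2.92, 2.92]. Speed limits (rad/s): [2.57, 2.57, 3.14, 3.14, 3.14, 3.14, 3.14].

## Interface

Orientations are given as a unit quaternion [w, x, y, z].
In Python, from workcell import ctrl gives the robot as it stands.
- The arm moves only by the tool play_rows, never from a script. Its argument "series" is text: rows parted by semicolons, each of 7 numbers parted by spaces: the turn, a rotation vector about the tool's x, y, z in degrees, then the shift along the tool's x, y, z in m, then the opening, from -1 (shut) to 1 (fully open). A call has exactly 8 rows; each row is the pose to reach, as a shift and turn from the pose commanded when the call began, along the tool's axes at that moment; what a row does not reach only later rows make up. A row lasts 1/12 s, in which the tool goes at most 41.7 mm and 7.16 degrees, less where a joint would pass 70% of its speed; a pose out of reach is approached as far as the arm can. A call with a gripper value outside its range is refused whole. The fingers move at their own pace and stop on an object; "newtons" is the grip in N (left out, the last holds). Time passes only in rows, so rows that repeat a pose let the fingers close, or fill a call up. It gives the time, the measured TCP pose, the force and the opening at its end, in the units of the state.
- ctrl.observe(): the state, without advancing time (a new reading comes with each control period).
- ctrl.read_camera(name): name is "side" or "top"; returns the picture (420x560x3 uint8, red, green, blue); there is no depth.
- ctrl.camera_info(name): a dict with "vertical_fov" (degrees; the focal length in pixels is half the picture's height over the tangent of half this angle, whatever the lens; pixels are square), "cx", "cy" (the principal point, pixels), "position" and "rotation" of the camera in the world. Camera axes: x right, y down, z forward; pixel columns grow to the right and rows downward; lengths in m; the calibration is good to about 2 mm. A picture is of the moment at which its call begins. camera_info takes no time and is no camera call.
- ctrl.finish_job(): hands the job in, once; it reports no verdict.
The state is a dict: "clock": time; "joint_positions": joint angles; "joint_vel": joint speeds; "joint_efforts": joint torques, N m; "tool_pos": TCP position; "tcp_rot": TCP orientation; "ft_force": force on the tool from outside, world axes, zero at the start; "ft_torque": the same for the moment, N m; "grip_width": finger opening in m.
Only numpy, scipy, OpenCV 4.12 (cv2) and the standard library are available. Lean on these libraries where they do the work, as an engineer would, in place of code of your own. Each camera call takes 0.05 s, during which the arm holds its last target. There are 200 camera calls.

## Task

I want to swing the clear tray across the hob. Slide the saucepan sideways along the glass, without lifting or tipping it, from the ring next to the tray's stand squarely onto the other ring and let go of it; only then grip the round knob of the sprung index plunger on the tray's arm, pull it straight up all the way and keep it there. Leave the tray parked where it is and the other things alone: I will do the swinging, so finish while still holding the plunger fully out.

Things in the scene. Friction and masses are not known exactly. Their poses are not given: they have to be found in the camera images.
- pan: Open stainless saucepan, 0.4 to 0.7 kg, outer width 140 mm, 75 mm high, flat base 120 mm wide, standing on the hob's glass with a pacifier loose inside. Origin: centre of the underside of its base; z up. Its straight steel handle sticks out along the pan's -x axis, level.
- pan_handle (a point): Point in the middle of the saucepan's handle, 125 mm from the pan's axis along its -x and 60 mm above its underside. The handle here is 20 mm wide and 15 mm thick (top 67.5 mm above the underside); the thick part runs from 88 to 196 mm from the pan's axis. Its underside is 52 mm above the glass.
- near_ring (a point): Centre of the printed ring (150 mm wide) nearer the tray's stand, on the top of the hob's glass, where the pan starts. The hob is a fixed flat two-zone hob, 270 x 480 mm, 45 mm high, with smooth glass; its z is up, its y axis runs from this ring to the other.
- far_ring (a point): Centre of the other printed ring (150 mm wide), 220 mm from near_ring along the hob's y axis, on the top of the glass, empty. The pan has to end here. Axes as the hob's.
- stand: Fixed stand of the swing tray: round foot 140 mm wide and 10 mm high, post, and a round index plate 120 mm wide whose top is 77 mm above the foot's underside. Origin: centre of the foot's underside, on the swivel axis; z up. The arm lies along its +x while parked.
- swing_arm (a joint): Swivel angle of the swing arm and its clear acrylic tray (210 x 160 mm, near edge 125 mm from the swivel axis, rim 118 mm above the table, a pacifier and a clip lying in it) about the stand's vertical axis, rad; 0 parked, positive anticlockwise from above. The pin in its seat hole locks it; with the pin out it turns against slight friction (0.4 N m).
- plunger (a joint): How far the index plunger is pulled up, m: 0 seated, 0.014 at its stop (fully out). The pin's tip leaves the seat hole at 0.006. A spring pulls it back: about 5 N at the start, 11 N at the stop; let go, it snaps back.
- pull_knob: Black mushroom knob of the plunger, on the arm 45 mm out from the swivel axis. Origin: centre of its underside, on the plunger's axis, 108 mm above the table when seated; z up, the pull direction. A 20 mm wide neck 8 mm high carries a round head 29 mm wide; its top is 27 mm above the origin. The arm's flat top (30 mm wide) is 16 mm below the origin, the swivel cap (44 mm wide, on the stand's axis) has its top 12 mm below the origin.
- knob_grip (a point): Point on the plunger's axis in the knob's head, 17 mm above the knob's underside, the height to grip it.
- bowl: Small glass bowl turned upside down on the table, 112 mm wide, 52 mm high; origin: centre of its lower rim's plane. To be left alone.
- tongs: Small steel tongs lying flat on the table, 185 mm long along their x, 45 mm wide, 12 mm high; origin: their middle, underside. To be left alone.

How it is judged:
By the outcome, as a careful person would: the job done as asked, in the order asked, and still so for the second after the job is handed in, while the arm keeps its last pose, push and grip.
It also fails if it takes over 51 s, if anything falls off the work surface, if the arm or the gripper's body presses on something with over 40 N, if the wrist force passes 120 N, or if a joint passes its speed limit or range.

## Working session

There is one attempt and no reset: what is moved stays moved. The work goes in short steps, Python scripts to look and compute and a tool call to move; the robot and the scene stay as the last step left them, time stands still between calls to the robot, and variables do not carry over. Pictures are saved under pics/ and viewed, about 8 in all and at most 12, crops included, and the job is handed in when it is done.

Besides the shell and the picture viewer there is one more tool, called after "Call:" in YAML: its name, and indented under it one key for each argument. play_rows: Moves the arm, as the interface text tells. Its arguments: {"type":"object","properties":{"series":{"type":"string"},"newtons":{"type":"number"}},"required":["series"]}

```bash
mkdir -p pics; python3 - <<'E'
from workcell import ctrl
import cv2,numpy as np
for n in("side","top"):
    i=ctrl.camera_info(n);print(n,i)
    cv2.imwrite(f"pics/{n}0.png",ctrl.read_camera(n)[:,:,::-1])
s=ctrl.observe();print(s)
E
```

```text
side {'vertical_fov': 50.80929605165669, 'cx': 273.3062788178071, 'cy': 208.6755834953897, 'position': array([ 0.28315854, -0.74797043,  0.6977883 ]), 'rotation': array([-0.43003847,  0.88799892, -0.14415371,  0.07579282])}
top {'vertical_fov': 51.55037977023346, 'cx': 281.32869686213206, 'cy': 207.88673946796584, 'position': array([0.36419941, 0.00530605, 1.12726036]), 'rotation': array([ 0.05978492, -0.70136688,  0.70626135, -0.07553254])}
{'clock': 0.1, 'joint_positions': array([-1.2489788 ,  0.46829911, -0.01163507,  1.60351483,  0.00595567,
        1.07143016, -0.0562916 ]), 'joint_vel': array([ 0.00124066, -0.00244006, -0.00025254, -0.00229872,  0.00019466,
        0.00144737,  0.00085519]), 'joint_efforts': array([ 1.03852970e-03, -5.33525419e+01,  2.13044405e-02, -2.51966715e+01,
        1.13876467e-02,  4.34337999e-03,  1.85360864e-05]), 'tool_pos': array([0.23176705, 0.60676591, 0.247434  ]), 'tcp_rot': array([-1.15502320e-04,  1.81422742e-01,  9.83404868e-01, -8.00138446e-04]), 'ft_force': array([-0.18446258, -0.09546984, -0.08868146]), 'ft_torque': array([-0.02835594,  0.01166469,  0.02453841]), 'grip_width': 0.08532446354005477}
```

View pics/top0.png

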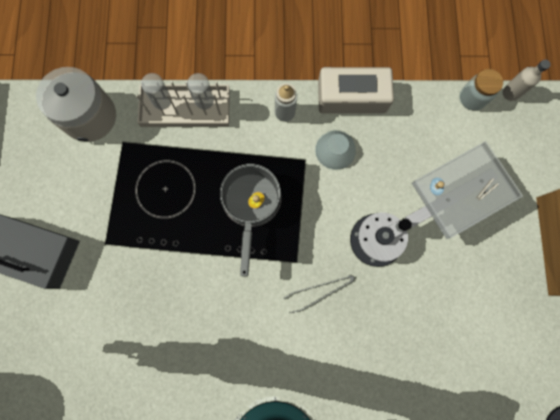

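View pics/side0.png

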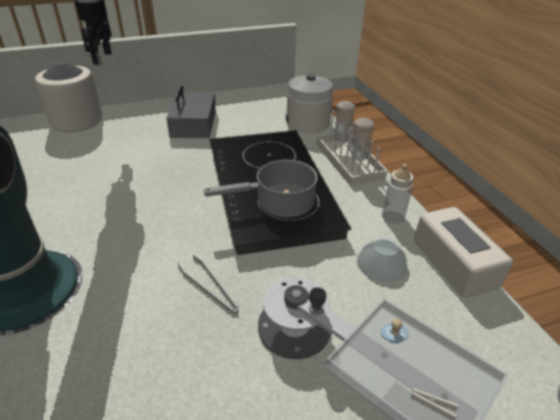

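The top view shows the far ring at about (165,189), the pan rim at (250,195) with its handle running to (245,272), the knob at (404,225) and the stand at (382,237). The side view shows the knob at (317,297) and the pan at (287,188).

```bash
cat > h.py <<'E'
from workcell import ctrl
import cv2,numpy as np
from scipy.spatial.transform import Rotation as R
def cam(n):
    i=ctrl.camera_info(n);f=210/np.tan(np.radians(i['vertical_fov']/2))
    q=np.array(i['rotation']);return i,f,R.from_quat(q[[1,2,3,0]]).as_matrix()
def ray(n,uv):
    i,f,M=cam(n);d=M@np.array([(uv[0]-i['cx'])/f,(uv[1]-i['cy'])/f,1]);return np.array(i['position']),d/np.linalg.norm(d)
def plane(n,uv,z):
    o,d=ray(n,uv);return o+d*(z-o[2])/d[2]
def proj(n,p):
    i,f,M=cam(n);c=M.T@(np.array(p)-i['position']);return np.array([f*c[0]/c[2]+i['cx'],f*c[1]/c[2]+i['cy']])
def tri(u1,u2):
    o1,d1=ray('top',u1);o2,d2=ray('side',u2)
    A=np.stack([d1,-d2],1);t=np.linalg.lstsq(A,o2-o1,rcond=None)[0]
    a,b=o1+d1*t[0],o2+d2*t[1];return (a+b)/2,np.linalg.norm(a-b)
E
python3 - <<'E'
from h import *
np.set_printoptions(precision=4,suppress=True)
t=cv2.imread('pics/top0.png');g=cv2.cvtColor(t,6)
# hob mask
m=(g<30).astype(np.uint8)*255;m[:, :95]=0;m[:, 320:]=0;m[:135]=0;m[280:]=0
c=max(cv2.findContours(cv2.morphologyEx(m,cv2.MORPH_CLOSE,np.ones((5,5))),0,1)[0],key=cv2.contourArea)
hull=cv2.convexHull(c)
q=cv2.approxPolyDP(hull,8,True)[:,0];print(q)
P=[plane('top',p,.045) for p in q];print(np.array(P))
# far ring
sub=g[150:228,125:205];ys,xs=np.where(sub>45);xs=xs+125;ys=ys+150
r=np.hypot(xs-165,ys-189);k=(r>24)&(r<36)
W=np.array([plane('top',p,.045)[:2] for p in zip(xs[k],ys[k])])
def circ(W):
    s=np.linalg.lstsq(np.c_[2*W,np.ones(len(W))],(W**2).sum(1),rcond=None)[0];return s[:2],np.sqrt(s[2]+s[:2]@s[:2])
print('far ring',len(W),circ(W)); k=r<6;print('dot',[plane('top',p,.045) for p in [(xs[k].mean(),ys[k].mean())]])
s=cv2.imread('pics/side0.png');gs=cv2.cvtColor(s,6)
for n,G,c0 in(('top',g,(404,225)),('side',gs,(317,297))):
    x0,y0=c0[0]-14,c0[1]-14;sb=G[y0:y0+28,x0:x0+28];mm=(sb<35).astype(np.uint8)
    nn,l,st,ce=cv2.connectedComponentsWithStats(mm);print(n,[(st[j],ce[j]+[x0,y0]) for j in range(1,nn) if st[j,4]>15])
a=cv2.resize(t[120:290,90:330],None,fx=3,fy=3,interpolation=2);b=cv2.resize(t[190:280,340:460],None,fx=6,fy=6,interpolation=2)
cv2.imwrite('pics/a.png',a);cv2.imwrite('pics/b.png',b)
E
```

```text
[[123 143]
 [303 161]
 [296 260]
 [106 243]]
[[ 0.7473  0.3888  0.045 ]
 [ 0.6977 -0.0772  0.045 ]
 [ 0.4423 -0.0551  0.045 ]
 [ 0.4877  0.415   0.045 ]]
far ring 436 (array([0.6259, 0.2753]), np.float64(0.0735653057705055))
dot [array([0.6258, 0.2755, 0.045 ])]
top [(array([ 9,  9, 12, 10, 93], dtype=int32), array([404.5591, 224.5161]))]
side []
```

View pics/a.png

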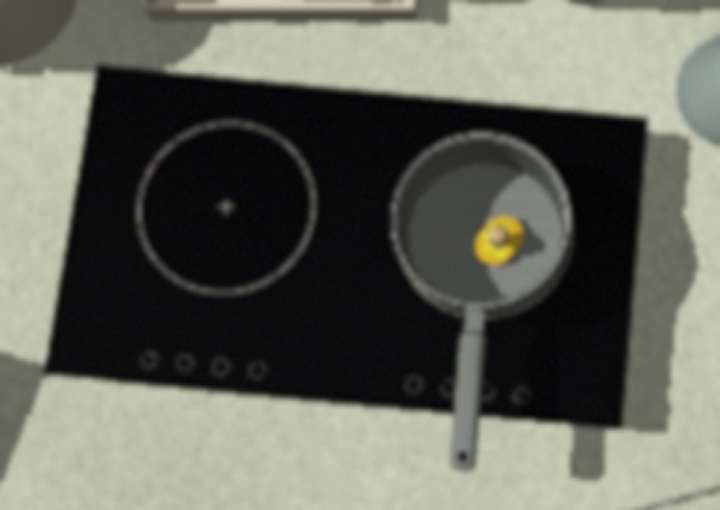

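View pics/b.png

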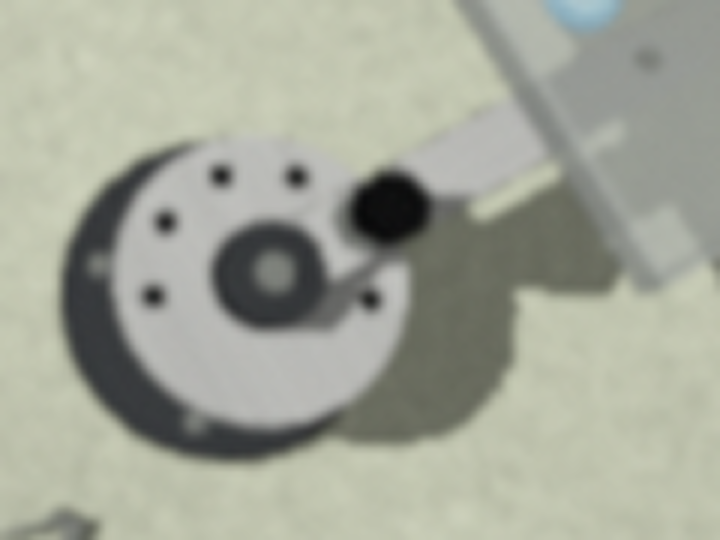

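```bash
python3 - <<'E'
from h import *
np.set_printoptions(precision=4,suppress=True)
cr=lambda u,v:((u+.5)/3+90-.5,(v+.5)/3+120-.5)
cb=lambda u,v:((u+.5)/6+340-.5,(v+.5)/6+190-.5)
H=np.array([plane('top',cr(*p),.045) for p in((97,66),(645,118),(622,427),(45,373))]);print(H,np.linalg.norm(np.roll(H,-1,0)-H,axis=1),H.mean(0))
yh=(H[0]-H[1]+H[3]-H[2]);yh/=np.linalg.norm(yh);print('yhob',yh,'yaw',np.degrees(np.arctan2(-yh[0],yh[1])))
pc=plane('top',cr(482,223),.12);print('pan rim c',pc,[np.linalg.norm(plane('top',cr(*p),.12)-pc) for p in((390,223),(573,223),(482,130),(482,320))])
hb=plane('top',cr(473,320),.1125);ht=plane('top',cr(463,466),.1125);print('handle',hb,ht,np.linalg.norm(ht-pc), 'dir',np.degrees(np.arctan2(*(ht-hb)[1::-1])),np.degrees(np.arctan2(*(ht-pc)[1::-1])))
far=np.array([.6259,.2754,.045]);print('near ring',far-.22*yh)
cap=plane('top',cb(270,274),.096);foot=plane('top',cb(235,290),.01)
pl=plane('top',cb(262,283),.077)
k=plane('top',(404.6,224.5),.128);print('cap',cap,'plate',pl,'knob',k,np.linalg.norm((k-cap)[:2]),np.degrees(np.arctan2(*(k-cap)[1::-1])))
# side knob: dark blob
s=cv2.imread('pics/side0.png');g=cv2.cvtColor(s,6);sb=g[275:320,295:345];mm=(sb<55).astype(np.uint8)
n,l,st,ce=cv2.connectedComponentsWithStats(mm);print([(st[j]+[295,275,0,0,0],ce[j]+[295,275]) for j in range(1,n) if st[j,4]>15])
t=g[240:380,240:380]
cv2.imwrite('pics/c.png',cv2.resize(s[250:350,240:360],None,fx=6,fy=6,interpolation=2))
E
```

```text
[[ 0.751   0.3915  0.045 ]
 [ 0.7031 -0.0816  0.045 ]
 [ 0.4374 -0.0575  0.045 ]
 [ 0.4853  0.4181  0.045 ]] [0.4756 0.2668 0.478  0.267 ] [0.5942 0.1676 0.045 ]
yhob [0.1004 0.9949 0.    ] yaw -5.762730643101393
pan rim c [0.5935 0.0551 0.12  ] [np.float64(0.07249989173320862), np.float64(0.07193361611088726), np.float64(0.07640306559459889), np.float64(0.0774578304403874)]
handle [0.5172 0.0621 0.1125] [0.404  0.0692 0.1125] 0.19021206483313619 dir 176.4603043070718 175.75319054409113
near ring [0.6038 0.0565 0.045 ]
cap [ 0.4962 -0.2659  0.096 ] plate [ 0.495  -0.2674  0.077 ] knob [ 0.5171 -0.3059  0.128 ] 0.045151720442956934 -62.42546680536967
[(array([310, 289,  15,  21, 225]), array([316.8622, 298.0889]))]
```

View pics/c.png

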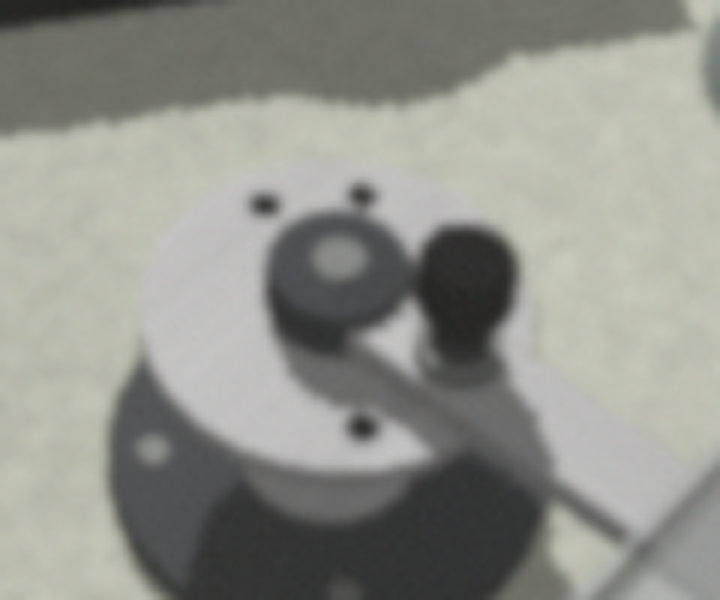

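The zoomed views show the rim centre at about crop (482,222) in the hob picture. The knob head is at full-frame (404.6,224.5) in top and (317.2,295.4) in side. Next I'll refine the pan centre and triangulate the knob.

```bash
cat >> h.py <<'E'
def circ(W,r=None):
    from scipy.optimize import least_squares
    W=np.array(W)[:,:2]
    f=(lambda p:np.hypot(*(W-p[:2]).T)-p[2]) if r is None else (lambda p:np.hypot(*(W-p[:2]).T)-r)
    s=least_squares(f,[*W.mean(0),.07][:3 if r is None else 2],loss='soft_l1',f_scale=.001);return s.x,np.abs(s.fun).mean()
def panrim(n,c0,r0,r1,angs,thr):
    # outermost bright->dark transition along radial pixel lines
    g=cv2.cvtColor(ctrl.read_camera(n),cv2.COLOR_RGB2GRAY).astype(np.float32);W=[]
    for a in np.radians(angs):
        rr=np.arange(r0,r1,.25);u=c0[0]+rr*np.cos(a);v=c0[1]+rr*np.sin(a)
        l=cv2.remap(g,u.astype(np.float32),v.astype(np.float32),1).ravel();k=np.where(l>thr)[0]
        if len(k):W.append(plane(n,(u[k[-1]],v[k[-1]]),.12))
    return W
E
python3 - <<'E'
from h import *
np.set_printoptions(precision=4,suppress=True)
W=panrim('top',(250.3,193.8),22,36,range(170,371,5),45)
print(len(W),circ(W),circ(W,.07))
print('knob',tri((404.6,224.5),(317.25,295.4)),tri((404.6,224.5),(316.9,297)))
print(proj('side',(.6,.056,.12)),proj('side',(.5935,.055,.12)))
c=plane('side',(287,180),.12);print(c)
E
```

```text
41 (array([0.5972, 0.056 , 0.0724]), np.float64(0.000388244835063607)) (array([0.6002, 0.0562]), np.float64(0.0010992353060562206))
knob (array([ 0.5173, -0.3068,  0.1251]), np.float64(0.000388812480067602)) (array([ 0.5172, -0.3075,  0.1221]), np.float64(0.0015497772739928447))
[288.5265 174.6337] [286.066  175.3365]
[0.589  0.0363 0.12  ]
```

Call:
play_rows:
  series: "0 0 -4 -0.026 -0.026 0 1;0 0 -9 -0.052 -0.052 0 1;0 0 -13 -0.078 -0.078 0 1;0 0 -17 -0.104 -0.104 0 1;0 0 -17 -0.13 -0.13 0 1;0 0 -17 -0.156 -0.156 0 1;0 0 -17 -0.182 -0.182 0 1;0 0 -17 -0.208 -0.208 0 1"

```text
clock: 0.82
tool_pos: [0.3524, 0.3368, 0.2482]
tcp_rot: [-0.0, 0.034, 0.999, -0.0]
ft_force: [1.6, -0.3, 0.3]
grip_width: 0.0854
```

```bash
cat >> h.py <<'E'
def delta(target,yaw=None):
    s=ctrl.observe();q=np.array(s['tcp_rot']);M=R.from_quat(q[[1,2,3,0]]).as_matrix()
    print('t',round(s['clock'],2),'p',np.round(s['tool_pos'],4),'w',round(s['grip_width'],4),'F',np.round(s['ft_force'],1),'T',np.round(s['ft_torque'],2),'zaxis',np.round(M[:,2],4),'yawY',np.degrees(np.arctan2(M[1,1],M[0,1])),'j',np.round(s['joint_positions'],2))
    print('tool delta',np.round(M.T@(np.array(target)-s['tool_pos']),4))
E
python3 -c "
from h import *
delta((.473,.065,.2))"
```

```text
t 0.82 p [0.3524 0.3368 0.2482] w 0.0854 F [ 1.6 -0.3  0.3] T [ 0.03 -0.03  0.01] zaxis [-0. -0. -1.] yawY 86.09750790629337 j [-0.85  0.19  0.02  1.99 -0.    0.96  0.68]
tool delta [-0.1388 -0.263   0.0482]
```

Call:
play_rows:
  series: "0 0 0 -0.02 -0.037 0 1;0 0 0 -0.04 -0.075 0 1;0 0 0 -0.06 -0.112 0.005 1;0 0 0 -0.08 -0.15 0.02 1;0 0 0 -0.1 -0.187 0.03 1;0 0 0 -0.12 -0.225 0.04 1;0 0 0 -0.139 -0.262 0.048 1;0 0 0 -0.139 -0.262 0.048 1"

```text
clock: 1.48
tool_pos: [0.474, 0.0612, 0.1993]
tcp_rot: [-0.0, 0.038, 0.999, -0.002]
ft_force: [0.3, 0.0, -0.1]
grip_width: 0.0856
```

```bash
python3 -c "
from h import *
delta((.473,.065,.103))
a=ctrl.read_camera('side');b=ctrl.read_camera('top')
im=np.hstack([cv2.resize(a[90:290,150:350],None,fx=2,fy=2),cv2.resize(b[150:350,150:350],None,fx=2,fy=2)])
cv2.imwrite('pics/d.png',im[:,:,::-1])
print(proj('top',(.473,.065,.105)),proj('side',(.473,.065,.105)))
"
```

```text
t 1.48 p [0.474  0.0612 0.1993] w 0.0856 F [ 0.3  0.  -0.1] T [ 0.02 -0.   -0.  ] zaxis [-4.e-04 -3.e-03 -1.e+00] yawY 85.62800658180025 j [-0.41  0.24  0.24  2.07 -0.07  0.84  1.37]
tool delta [0.0012 0.004  0.0963]
[246.18438108 245.42589877] [235.26819585 187.40120993]
```

View pics/d.png

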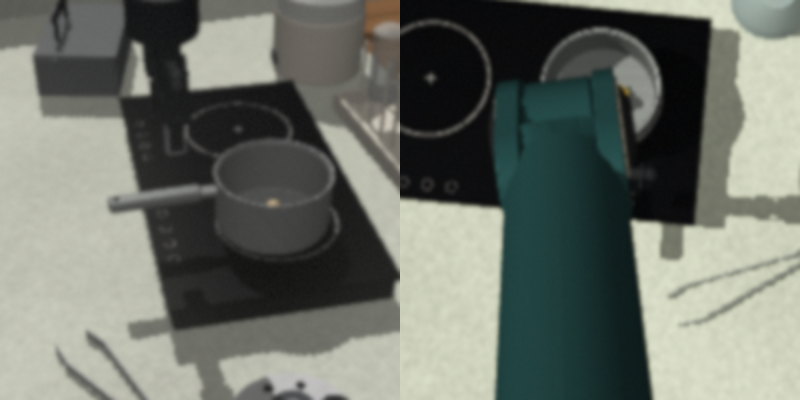

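The side crop shows the gripper above the handle, with its tip at about full-frame (234,135). I'll check that against the predicted projection.

```bash
python3 -c "
from h import *
for z in (.18,.195,.2,.22):print(z,proj('side',(.474,.061,z)),proj('side',(.474,.104,z)),proj('side',(.474,.018,z)))
delta((.473,.065,.103))
"
```

```text
0.18 [234.72295792 160.44800608] [229.85523592 150.81276779] [239.92180246 170.73867303]
0.195 [234.42358032 154.55772807] [229.51996782 145.021734  ] [239.66408989 164.74888169]
0.2 [234.32249822 152.56892987] [229.40681419 143.06724902] [239.57703736 162.72559445]
0.22 [233.91155321 144.48355447] [228.94703474 135.12554999] [239.22292986 154.4953787 ]
t 1.58 p [0.4732 0.0647 0.1997] w 0.0853 F [-0.6  0.3  0.4] T [ 0.04 -0.04 -0.01] zaxis [-0.001  -0.0013 -1.    ] yawY 85.75174668553203 j [-0.41  0.24  0.23  2.07 -0.07  0.84  1.36]
tool delta [0.0001 0.0004 0.0967]
```

The fingers are at crop (165–185, 122–155), dark against the glass, which matches the projection. Descending.

Call:
play_rows:
  series: "0 0 0 0 0 0.025 1;0 0 0 0 0 0.05 1;0 0 0 0 0 0.07 1;0 0 0 0 0 0.085 1;0 0 0 0 0 0.093 1;0 0 0 0 0 0.097 1;0 0 0 0 0 0.097 1;0 0 0 0 0 0.097 1"

```text
clock: 2.25
tool_pos: [0.4733, 0.0684, 0.1039]
tcp_rot: [0.0, 0.034, 0.999, 0.0]
ft_force: [1.0, 0.0, -0.1]
grip_width: 0.0854
```

Call:
play_rows:
  series: "0 0 0 0 0 0 0.3;0 0 0 0 0 0 0;0 0 0 0 0 0 -0.2;0 0 0 0 0 0 -0.4;0 0 0 0 0 0 -0.6;0 0 0 0 0 0 -1;0 0 0 0 0 0 -1;0 0 0 0 0 0 -1"
  newtons: 50

```text
clock: 2.92
tool_pos: [0.4729, 0.0674, 0.1036]
tcp_rot: [0.0, 0.034, 0.999, -0.0]
ft_force: [-1.1, -1.8, 4.7]
grip_width: 0.0189
```

```bash
python3 -c "
from h import *
delta((.473+.028,.065+.219,.103))
a=ctrl.read_camera('side')
cv2.imwrite('pics/e.png',cv2.resize(a[120:260,180:380],None,fx=3,fy=3)[:,:,::-1])
"
```

```text
t 2.92 p [0.4729 0.0674 0.1036] w 0.0189 F [-1.1 -1.8  4.7] T [-0.51  0.27 -0.09] zaxis [ 2.e-04 -2.e-04 -1.e+00] yawY 86.05225757866319 j [-0.38  0.4   0.2   2.13 -0.14  0.62  1.42]
tool delta [-0.0131  0.218   0.0006]
```

View pics/e.png

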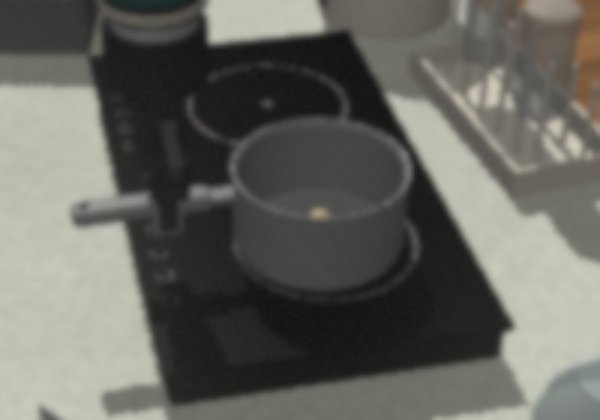

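The pan handle is gripped at crop (170,205), with an opening of 18.9 mm. Slight down-force, so I'll ease it by 0.5 mm while starting the slide.

Call:
play_rows:
  series: "0 0 0 0 0 -0.0005 -1;0 0 0 0 0.003 -0.0005 -1;0 0 0 -0.0005 0.008 -0.0005 -1;0 0 0 -0.001 0.014 -0.0005 -1;0 0 0 -0.001 0.021 -0.0005 -1;0 0 0 -0.0015 0.028 -0.0005 -1;0 0 0 -0.002 0.035 -0.0005 -1;0 0 0 -0.0025 0.042 -0.0005 -1"

```text
clock: 3.63
tool_pos: [0.4782, 0.11, 0.1037]
tcp_rot: [-0.0, 0.034, 0.999, -0.0]
ft_force: [-0.4, -3.6, 2.6]
grip_width: 0.0194
```

Call:
play_rows:
  series: "0 0 0 -0.0005 0.007 0 -1;0 0 0 -0.001 0.014 0 -1;0 0 0 -0.0015 0.021 0 -1;0 0 0 -0.002 0.028 0 -1;0 0 0 -0.002 0.035 0 -1;0 0 0 -0.0025 0.042 0 -1;0 0 0 -0.003 0.049 0 -1;0 0 0 -0.0035 0.056 0 -1"

```text
clock: 4.3
tool_pos: [0.4855, 0.1659, 0.1037]
tcp_rot: [-0.0, 0.034, 0.999, -0.0]
ft_force: [0.7, -3.9, 2.8]
grip_width: 0.019
```

```bash
python3 -c "
from h import *
delta((.501,.284,.104))
"
```

```text
t 4.3 p [0.4855 0.1659 0.1037] w 0.019 F [ 0.7 -3.9  2.8] T [-0.87  0.09 -0.43] zaxis [-2.e-04 -0.e+00 -1.e+00] yawY 86.09830232998809 j [-0.55  0.45  0.19  2.05 -0.13  0.65  1.23]
tool delta [-0.0075  0.1189 -0.0003]
```

Call:
play_rows:
  series: "0 0 0 -0.0005 0.007 0 -1;0 0 0 -0.001 0.014 0 -1;0 0 0 -0.0015 0.021 0 -1;0 0 0 -0.002 0.028 0 -1;0 0 0 -0.002 0.035 0 -1;0 0 0 -0.0025 0.042 0 -1;0 0 0 -0.003 0.049 0 -1;0 0 0 -0.0035 0.056 0 -1"

```text
clock: 4.97
tool_pos: [0.4928, 0.2215, 0.1038]
tcp_rot: [-0.0, 0.034, 0.999, -0.0]
ft_force: [-0.4, -4.6, 0.9]
grip_width: 0.0188
```

Call:
play_rows:
  series: "0 0 0 -0.0005 0.007 0 -1;0 0 0 -0.001 0.014 0 -1;0 0 0 -0.0015 0.021 0 -1;0 0 0 -0.002 0.028 0 -1;0 0 0 -0.002 0.035 0 -1;0 0 0 -0.0025 0.041 0 -1;0 0 0 -0.003 0.045 0 -1;0 0 0 -0.003 0.047 0 -1"

```text
clock: 5.63
tool_pos: [0.499, 0.2684, 0.1038]
tcp_rot: [0.0, 0.034, 0.999, 0.0]
ft_force: [-1.2, -3.9, 2.0]
grip_width: 0.0192
```

```bash
python3 -c "
from h import *
delta((.501,.284,.104))
a=ctrl.read_camera('side');b=ctrl.read_camera('top')
cv2.imwrite('pics/f.png',np.vstack([cv2.resize(a[90:190,190:370],None,fx=3,fy=3),cv2.resize(b[135:235,110:290],None,fx=3,fy=3)])[:,:,::-1])
print(proj('top',(.626,.2755,.12)),proj('top',(.626,.2755,.045)))
"
```

```text
t 5.63 p [0.499  0.2684 0.1038] w 0.0192 F [-1.2 -3.9  2. ] T [-0.93  0.11 -0.47] zaxis [ 1.e-04  2.e-04 -1.e+00] yawY 86.14880289661134 j [-0.69  0.52  0.18  1.92 -0.14  0.71  1.07]
tool delta [-0.0009  0.0157 -0.0002]
[157.40598392 181.01717665] [165.0202968  188.42594301]
```

View pics/f.png

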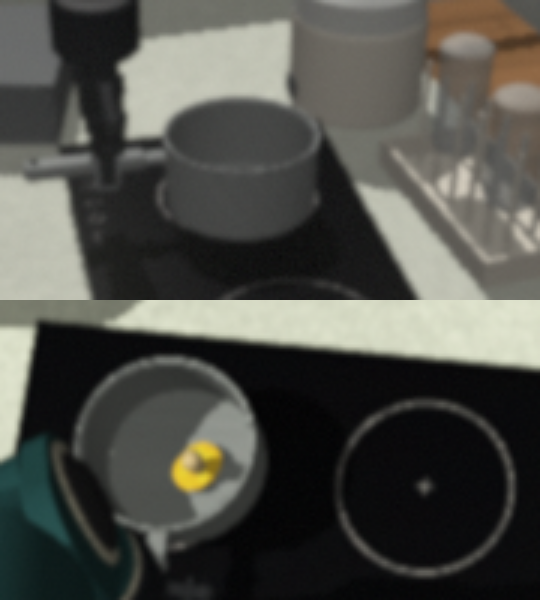

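The pan is close to the far ring, with its rim at top-crop (167,448), still short by about 16 mm. The near ring's cross is visible at crop (425,487). Measuring what's left.

```bash
python3 -c "
from h import *
print('near',plane('top',(425.5/3+109.5,187.5/3+134.5),.045))
W=panrim('top',(165.5,184.5),24,35,list(range(-80,30,5))+list(range(-170,-85,5)),45);c=circ(W);print(len(W),c,circ(W,.07),circ(W,.0724))
delta((.501,.284,.104))
"
```

```text
near [0.60274191 0.0562084  0.045     ]
39 (array([0.62017214, 0.25765559, 0.07517464]), np.float64(0.0012808321763255303)) (array([0.62642431, 0.25722977]), np.float64(0.0025273646978659606)) (array([0.6236049 , 0.25772333]), np.float64(0.001524742279072141))
t 5.78 p [0.499  0.2682 0.1038] w 0.019 F [-0.2 -1.2 -1.1] T [-0.31 -0.01 -0.19] zaxis [ 4.e-04  8.e-04 -1.e+00] yawY 86.14218868768636 j [-0.69  0.52  0.18  1.92 -0.14  0.71  1.07]
tool delta [-0.001   0.0159 -0.0002]
```

Call:
play_rows:
  series: "0 0 0 0 0.002 0 -1;0 0 0 0 0.006 0 -1;0 0 0 0.001 0.011 0 -1;0 0 0 0.001 0.015 0 -1;0 0 0 0.001 0.0175 0 -1;0 0 0 0.001 0.018 0 -1;0 0 0 0.001 0.018 0 -1;0 0 0 0.001 0.018 0 -1"

```text
clock: 6.45
tool_pos: [0.4991, 0.2861, 0.1038]
tcp_rot: [0.0, 0.034, 0.999, 0.0]
ft_force: [-1.0, -0.7, -1.7]
grip_width: 0.019
```

```bash
python3 -c "
from h import *
delta((.499,.286,.104))
a=ctrl.read_camera('side');b=ctrl.read_camera('top')
cv2.imwrite('pics/g.png',np.vstack([cv2.resize(a[100:180,220:320],None,fx=5,fy=5),cv2.resize(b[140:230,110:210],None,fx=5,fy=5)])[::1,:,::-1][:590+300])
W=panrim('top',(157.4,181),24,35,list(range(-80,30,5))+list(range(-170,-85,5)),45);print(len(W),circ(W,.0724))
im=cv2.resize(a[100:180,220:320],None,fx=6,fy=6);cv2.imwrite('pics/g.png',im[:,:,::-1])
"
```

```text
t 6.45 p [0.4991 0.2861 0.1038] w 0.019 F [-1.  -0.7 -1.7] T [-0.25 -0.   -0.2 ] zaxis [ 2.e-04  6.e-04 -1.e+00] yawY 86.14303278836557 j [-0.72  0.53  0.18  1.9  -0.14  0.72  1.04]
tool delta [ 0.0001 -0.0001 -0.0002]
39 (array([0.62386964, 0.27532811]), np.float64(0.0013246623296339181))
```

View pics/g.png

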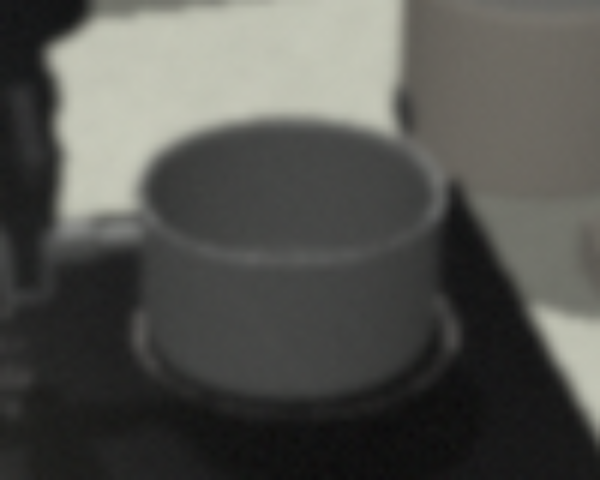

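The side crop shows the pan concentric with the ring, the ring visible evenly at left (135,335) and right (455,335). Releasing and rising.

Call:
play_rows:
  series: "0 0 0 0 0 0 -0.5;0 0 0 0 0 0 -0.3;0 0 0 0 0 0 0;0 0 0 0 0 0 0.5;0 0 0 0 0 0 1;0 0 0 0 0 0 1;0 0 0 0 0 0 1;0 0 0 0 0 0 1"

```text
clock: 7.27
tool_pos: [0.4993, 0.2856, 0.1038]
tcp_rot: [0.0, 0.034, 0.999, 0.0]
ft_force: [-0.0, 0.2, 0.1]
grip_width: 0.0856
```

Call:
play_rows:
  series: "0 0 0 0 0 -0.005 1;0 0 0 0 0 -0.015 1;0 0 0 0 0 -0.035 1;0 0 0 0 0 -0.06 1;0 0 0 0 0 -0.09 1;0 0 0 0 0 -0.11 1;0 0 0 0 0 -0.12 1;0 0 0 0 0 -0.12 1"

```text
clock: 7.93
tool_pos: [0.5005, 0.2863, 0.227]
tcp_rot: [0.002, 0.034, 0.999, 0.002]
ft_force: [1.5, -0.7, 0.3]
grip_width: 0.0853
```

Call:
play_rows:
  series: "0 0 0 -0.002 -0.02 0 1;0 0 -4 -0.004 -0.055 0 1;0 0 -8 -0.006 -0.09 0 1;0 0 -12 -0.008 -0.125 0 1;0 0 -16 -0.01 -0.16 0 1;0 0 -20 -0.012 -0.195 0 1;0 0 -24 -0.014 -0.23 0 1;0 0 -28 -0.016 -0.265 0 1"

```text
clock: 8.6
tool_pos: [0.4959, 0.0184, 0.2225]
tcp_rot: [-0.001, -0.211, 0.978, 0.0]
ft_force: [1.3, 0.2, 0.0]
grip_width: 0.0854
```

```bash
python3 -c "
from h import *
delta((.517,-.307,.2))
W=panrim('top',(157.4,181),24,35,list(range(-180,10,5)),45);print(len(W),circ(W,.0724),circ(W))
"
```

```text
t 8.6 p [0.4959 0.0184 0.2225] w 0.0854 F [1.3 0.2 0. ] T [-0.01 -0.08  0.01] zaxis [-2.2e-03 -3.0e-04 -1.0e+00] yawY 114.30366938186927 j [-0.32  0.24  0.25  2.01 -0.07  0.9   1.96]
tool delta [ 0.1147 -0.3052  0.0226]
38 (array([0.62356292, 0.27579345]), np.float64(0.00038297542212757007)) (array([0.62295023, 0.27576719, 0.07288902]), np.float64(0.0003676793848293239))
```

Call:
play_rows:
  series: "0 0 -1 0.014 -0.037 0 1;0 0 -2 0.028 -0.075 0 1;0 0 -3 0.042 -0.112 0 1;0 0 -3 0.056 -0.15 0 1;0 0 -3 0.07 -0.187 0 1;0 0 -3 0.085 -0.225 0 1;0 0 -3 0.1 -0.265 0 1;0 0 -3 0.112 -0.297 0 1"

```text
clock: 9.32
tool_pos: [0.515, -0.2994, 0.2224]
tcp_rot: [-0.001, -0.233, 0.972, 0.0]
ft_force: [0.8, 1.0, 0.1]
grip_width: 0.0852
```

```bash
python3 -c "
from h import *
ctrl.read_camera('top');ctrl.read_camera('top');delta((.517,-.307,.16))
a=ctrl.read_camera('side');b=ctrl.read_camera('top')
cv2.imwrite('pics/i.png',np.hstack([cv2.resize(a[200:350,230:380],None,fx=3,fy=3)[:,:400],cv2.resize(b[90:240,60:180],None,fx=3,fy=3)])[:,:,::-1])
W=panrim('top',(157.4,181),24,35,list(range(-180,10,5)),45);print(len(W),circ(W,.0724),circ(W))
"
```

```text
t 9.42 p [ 0.5139 -0.3037  0.2226] w 0.0856 F [-0.3 -0.4  1.1] T [ 0.02  0.01 -0.06] zaxis [-0.0023 -0.0039 -1.    ] yawY 116.52811620220395 j [ 0.18  0.42  0.38  1.78 -0.18  0.98  2.67]
tool delta [-0.0016 -0.0042  0.0626]
38 (array([0.6239075 , 0.27576273]), np.float64(0.0005284142327185934)) (array([0.62273207, 0.27566575, 0.07334345]), np.float64(0.00046916704409875925))
```

View pics/i.png

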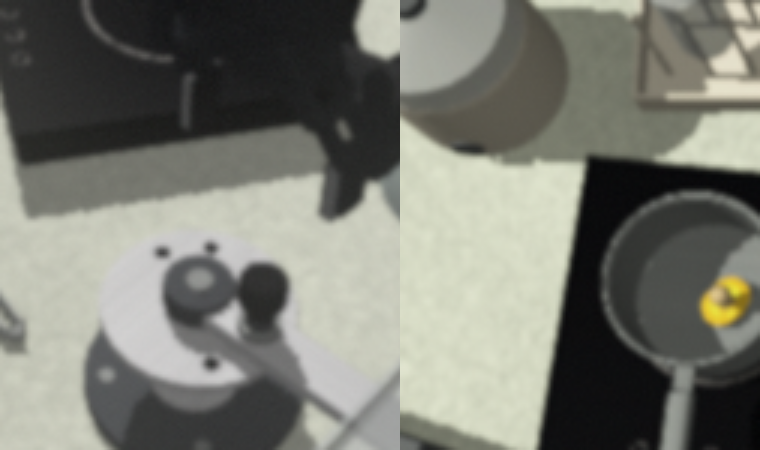

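The fingers straddle the knob along the arm: tips at crop (190,125) and (335,215), knob at (263,285). The pan is undisturbed on the far ring. Descending.

Call:
play_rows:
  series: "0 0 0 0 -0.002 0.01 1;0 0 0 -0.001 -0.004 0.025 1;0 0 0 -0.001 -0.004 0.04 1;0 0 0 -0.001 -0.004 0.053 1;0 0 0 -0.001 -0.004 0.06 1;0 0 0 -0.001 -0.004 0.062 1;0 0 0 -0.001 -0.004 0.062 1;0 0 0 -0.001 -0.004 0.062 1"

```text
clock: 10.23
tool_pos: [0.5192, -0.2998, 0.1622]
tcp_rot: [0.0, -0.234, 0.972, -0.0]
ft_force: [-0.1, -0.5, 1.0]
grip_width: 0.0852
```

```bash
python3 -c "
from h import *
delta((.517,-.307,.1235))
"
```

```text
t 10.23 p [ 0.5192 -0.2998  0.1622] w 0.0852 F [-0.1 -0.5  1. ] T [-0.02 -0.01  0.  ] zaxis [ 7.e-04 -3.e-04 -1.e+00] yawY 117.11314295280215 j [ 0.2   0.49  0.35  1.82 -0.22  0.86  2.7 ]
tool delta [ 0.0053 -0.0053  0.0387]
```

Call:
play_rows:
  series: "0 0 0 0.002 -0.002 0 1;0 0 0 0.005 -0.005 0 1;0 0 0 0.005 -0.005 0.008 1;0 0 0 0.005 -0.005 0.016 1;0 0 0 0.005 -0.005 0.024 1;0 0 0 0.005 -0.005 0.032 1;0 0 0 0.005 -0.005 0.037 1;0 0 0 0.005 -0.005 0.039 1"

```text
clock: 10.9
tool_pos: [0.5161, -0.3062, 0.1212]
tcp_rot: [-0.001, -0.234, 0.972, 0.001]
ft_force: [-0.7, -1.0, 0.2]
grip_width: 0.0854
```

```bash
python3 -c "
from h import *
ctrl.read_camera('top');ctrl.read_camera('top');delta((.517,-.307,.1235))
a=ctrl.read_camera('side')
cv2.imwrite('pics/j.png',cv2.resize(a[230:340,250:370],None,fx=4,fy=4)[:,:,::-1])
"
```

```text
t 11.0 p [ 0.5164 -0.3064  0.122 ] w 0.0853 F [ 0.2 -0.  -0.8] T [-0.05 -0.    0.04] zaxis [-1.2e-03  5.0e-04 -1.0e+00] yawY 117.09650551153038 j [ 0.23  0.55  0.33  1.84 -0.24  0.79  2.73]
tool delta [-0.0003 -0.0008 -0.0015]
```

View pics/j.png

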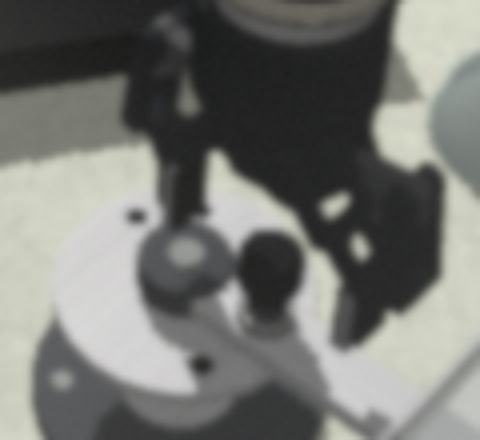

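The finger tips at crop (190,215) and (350,345) straddle the knob head at (268,272). Closing.

Call:
play_rows:
  series: "0 0 0 0 -0.0005 -0.001 0.5;0 0 0 0 -0.0005 -0.001 0.2;0 0 0 0 -0.0005 -0.001 0;0 0 0 0 -0.0005 -0.001 -0.2;0 0 0 0 -0.0005 -0.001 -0.4;0 0 0 0 -0.0005 -0.001 -1;0 0 0 0 -0.0005 -0.001 -1;0 0 0 0 -0.0005 -0.001 -1"
  newtons: 80

```text
clock: 11.72
tool_pos: [0.5175, -0.3078, 0.1246]
tcp_rot: [0.001, -0.234, 0.972, -0.001]
ft_force: [0.2, -1.7, 4.6]
grip_width: 0.027
```

```bash
python3 -c "
from h import *
delta((.517,-.307,.1235))
"
```

```text
t 11.72 p [ 0.5175 -0.3078  0.1246] w 0.027 F [ 0.2 -1.7  4.6] T [-0.37 -0.03 -0.04] zaxis [ 0.0017 -0.0013 -1.    ] yawY 117.07738781551302 j [ 0.23  0.55  0.34  1.84 -0.24  0.79  2.73]
tool delta [0.0001 0.0009 0.0011]
```

Call:
play_rows:
  series: "0 0 0 0 0 -0.001 -1;0 0 0 0 0 -0.003 -1;0 0 0 0 0 -0.005 -1;0 0 0 0 0 -0.007 -1;0 0 0 0 0 -0.009 -1;0 0 0 0 0 -0.01 -1;0 0 0 0 0 -0.01 -1;0 0 0 0 0 -0.01 -1"

```text
clock: 12.38
tool_pos: [0.5173, -0.3077, 0.1326]
tcp_rot: [0.0, -0.234, 0.972, -0.001]
ft_force: [5.4, -5.3, -7.9]
grip_width: 0.0262
```

```bash
python3 -c "
from h import *
delta((.5175,-.3078,.1386))
"
```

```text
t 12.38 p [ 0.5173 -0.3077  0.1326] w 0.0262 F [ 5.4 -5.3 -7.9] T [-1.12 -1.12 -0.  ] zaxis [ 8.0e-04 -1.8e-03 -1.0e+00] yawY 117.08603182216855 j [ 0.22  0.54  0.34  1.83 -0.24  0.81  2.73]
tool delta [-0.0001 -0.0002 -0.006 ]
```

Call:
play_rows:
  series: "0 0 0 0 0 -0.001 -1;0 0 0 0 0 -0.002 -1;0 0 0 0 0 -0.003 -1;0 0 0 0 0 -0.004 -1;0 0 0 0 0 -0.005 -1;0 0 0 0 0 -0.005 -1;0 0 0 0 0 -0.005 -1;0 0 0 0 0 -0.005 -1"

```text
clock: 13.05
tool_pos: [0.5173, -0.3077, 0.1372]
tcp_rot: [0.0, -0.234, 0.972, -0.001]
ft_force: [6.0, -5.5, -10.6]
grip_width: 0.0266
```

```bash
python3 -c "
from h import *
delta((.5175,-.3078,.1386))
"
```

```text
t 13.05 p [ 0.5173 -0.3077  0.1372] w 0.0266 F [  6.   -5.5 -10.6] T [-1.27 -1.2  -0.01] zaxis [ 6.0e-04 -1.9e-03 -1.0e+00] yawY 117.08813825085375 j [ 0.22  0.53  0.34  1.83 -0.23  0.82  2.72]
tool delta [-0.0001 -0.0002 -0.0014]
```

Call:
play_rows:
  series: "0 0 0 0 0 -0.0005 -1;0 0 0 0 0 -0.001 -1;0 0 0 0 0 -0.0015 -1;0 0 0 0 0 -0.0015 -1;0 0 0 0 0 -0.0015 -1;0 0 0 0 0 -0.0015 -1;0 0 0 0 0 -0.0015 -1;0 0 0 0 0 -0.0015 -1"

```text
clock: 13.72
tool_pos: [0.5173, -0.3077, 0.1386]
tcp_rot: [0.0, -0.234, 0.972, -0.001]
ft_force: [6.0, -5.3, -11.4]
grip_width: 0.0266
```

Call:
play_rows:
  series: "0 0 0 0 0 -0.0005 -1;0 0 0 0 0 -0.001 -1;0 0 0 0 0 -0.001 -1;0 0 0 0 0 -0.001 -1;0 0 0 0 0 -0.001 -1;0 0 0 0 0 -0.001 -1;0 0 0 0 0 -0.001 -1;0 0 0 0 0 -0.001 -1"

```text
clock: 14.38
tool_pos: [0.5172, -0.3077, 0.1388]
tcp_rot: [-0.0, -0.234, 0.972, -0.001]
ft_force: [7.5, -7.2, -16.5]
grip_width: 0.0263
```

```bash
python3 -c "
from h import *
delta((.5172,-.3077,.1388))
a=ctrl.read_camera('side');b=ctrl.read_camera('top')
o=cv2.imread('pics/side0.png')[:,:,::-1]
c=lambda x,r:cv2.resize(x[r[0]:r[1],r[2]:r[3]],(390,300))
r=(230,380,250,445)
cv2.imwrite('pics/k.png',np.vstack([np.hstack([c(o,r),c(a,r)]),np.hstack([c(a,(90,240,190,385)),c(b,(135,285,90,285))])])[:,:,::-1])
# tray shift between first and current side view
f=lambda x:np.float32(cv2.cvtColor(np.ascontiguousarray(x[320:415,340:500]),cv2.COLOR_RGB2GRAY))
print('tray shift px',cv2.phaseCorrelate(f(o),f(a),cv2.createHanningWindow((160,95),5)))
W=panrim('top',(157.4,181),24,35,list(range(-180,10,5)),45);print(circ(W))
delta((.5172,-.3077,.1388))
"
```

```text
t 14.38 p [ 0.5172 -0.3077  0.1388] w 0.0263 F [  7.5  -7.2 -16.5] T [-1.58 -1.71 -0.09] zaxis [ 2.0e-04 -2.1e-03 -1.0e+00] yawY 117.0869585547878 j [ 0.22  0.53  0.34  1.83 -0.23  0.82  2.72]
tool delta [ 0.  0. -0.]
tray shift px ((0.013797335790329157, 0.0581398735960903), 1.0382734653850396)
(array([0.62263833, 0.27566659, 0.07348241]), np.float64(0.00045730923992275715))
t 14.53 p [ 0.5173 -0.3077  0.1388] w 0.0267 F [  7.8  -6.5 -17.5] T [-1.57 -1.68 -0.03] zaxis [ 2.0e-04 -2.2e-03 -1.0e+00] yawY 117.08541953481065 j [ 0.22  0.53  0.34  1.83 -0.23  0.82  2.72]
tool delta [ 0.0001  0.0001 -0.    ]
```

View pics/k.png

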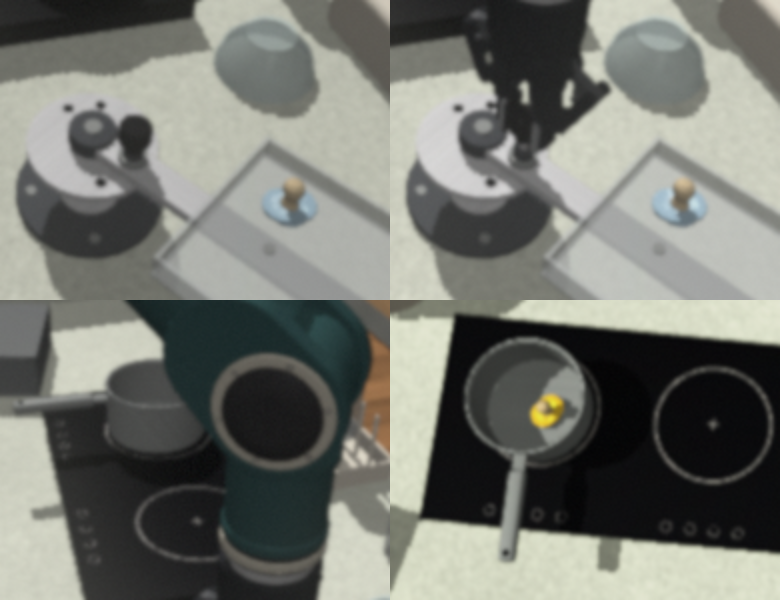

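The plunger is out at its stop, the tray hasn't moved (shift under 0.1 px), and the pan is on the far ring with the pacifier still in it.

```bash
python3 -c "
from workcell import ctrl
print(ctrl.finish_job())"
```

```text
the job is handed in; nothing more can be done
None
```

The saucepan is on the far ring and released. I handed the job in at about 14.5 s, with the gripper still holding the plunger up at its stop.

- **Pan:** I slid it by its handle, keeping the tool at constant height. In the last check its rim centre measured (0.623, 0.276) against the ring's (0.626, 0.275). That is about 3 mm off in x. A similar offset showed before the move, so part of it may be measurement bias. The pacifier is still inside.
- **Plunger:** The knob is gripped with 80 N. It came up about 14 to 16 mm by the tool's height reading, which is uncertain by 1 to 2 mm. The last 1 mm commanded gave only 0.2 mm of movement, and the downward force rose from 11 N to about 17 N, which shows it is at its stop. There is also a steady sideways force of about 10 N on the tool. I estimate its turning effect on the tray arm at about 0.15 to 0.2 N m, below the 0.4 N m friction.
- **Tray and other things:** The tray shifted by less than 0.1 pixel between the first and last side views. The bowl looks unmoved in those views. I did not check the tongs at the end.

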